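Drift the model carriage into line

ROBOT

A 7-joint arm with a two-finger parallel gripper is mounted at the origin on a cart in front of the work surface, level with it; the furniture and walls round the work are solid. World frame = base frame: x ahead of the robot, y to its left, z up, the work surface at z = 0. Lengths are in m, angles in rad, forces in N, time in s.
With the tool pointing down it reaches from about 0.35 to 0.9 m from the base axis. Payload 19.9 kg.
Tool frame: the origin (TCP) lies between the finger pads; the fingertips stand 19 mm ahead of it and the grasp point (between the pads) is the TCP; z points along the fingers, y is the direction in which the jaws open and shut (so a half turn about z gives the same grasp; the last joint's range is limited). The gripper opens to 94 mm and grips with 3 to 60 N. Pads are 16 mm wide; open, the fingers measure 119 mm over their backs; the gripper's body (75 mm by 177 mm) begins 78 mm behind the grasp point.
Start: joints at [1.238, 0.417, -0.01, 1.614, 0.005, 1.111, -0.053], TCP at [0.179, -0.599, 0.224] pointing down, gripper open.
Joint ranges: [-2.81, 2.81], [-0.39, 2.02], [-1.27, 1.25], [0.06, 2.57], [-1.19, 4.33], [0.19, 2], [-2.82, 2.82]. Speed limits (rad/s): [1.89, 1.89, 2.39, 2.39, 3.01, 3.01, 3.01].

INTERFACE

Orientations are given as a 3x3 rotation matrix whose columns are the frame's x, y, z axes.
In Python, from rig import robot gives the robot as it stands. Calls block until the motion is done:
- robot.move_ptp(position, orientation): joint-space move of the TCP to a pose.
- robot.move_linear(position, velocity=0.15, frame=None, threshold=None): straight line of the TCP; frame=None keeps the orientation; velocity is the mean speed in m/s. With threshold (N) it stops when the force on the tool has changed by that much, and returns True; else False.
- robot.goto_joints(angles): joint-space move.
- robot.gripper_to(opening): finger opening in m; the grip force is fixed at half the most; returns when the fingers have stopped.
- robot.pause(seconds).
- robot.ik(position, orientation): joint angles nearest the present ones, or None.
- robot.get_state(): the state.
- robot.grab_frame(name): name is "side" or "top" or "wrist"; returns the picture (480x640x3 uint8, red, green, blue); there is no depth.
- robot.camera_info(name): a dict with "fx", "fy", "cx", "cy" (pixels), "dist" ([k1, k2, p1, p2, k3] as OpenCV has them; the pictures are not rectified), "rvec" (rotation vector, rad) and "tvec" (3), from world to camera coordinates, as OpenCV has them. Camera axes: x right, y down, z forward; pixel columns grow to the right and rows downward; lengths in m; the calibration is good to about 2 mm. A picture is of the moment at which its call begins: read the wrist's pose just before it. camera_info takes no time and is no camera call; for the wrist camera it gives the pose at the moment of the call.
A pose or a line that the arm cannot do raises robot.PlanningError and nothing moves.
- robot.sign_off(): hands the job in, once; it reports no verdict.
The state is a dict: "time": time; "qpos": joint angles; "joint_vel": joint speeds; "effort": joint torques, N m; "ee_pos": TCP position; "tool_rot": TCP orientation; "force": force on the tool from outside, world axes, zero at the start; "moment": the same for the moment, N m; "opening": finger opening in m.
Only numpy, scipy, OpenCV 4.12 (cv2) and the standard library are available. Lean on these libraries where they do the work, as an engineer would, in place of code of your own. Each camera call takes 0.05 s, during which the arm holds its last target.

TASK

The sliding carriage of the sloping register stand sits a few millimetres off its bed. Take the orange-handled tapered drift from its wooden stand and push it square through the carriage hole and the bed hole, letting its taper pull the carriage into line (do not line it up beforehand), until the collar sits fully home on the carriage. Leave the drift there, let go, and leave the other things on the bench where they are.

Things in the scene. Friction and masses are not known exactly. Their poses are not given: they have to be found in the camera images.
- drift: steel tapered drift, about 140 g, standing upright in the hole of the wooden stand and hanging there by its collar. Origin on its axis, under the collar; z along the axis towards the handle. Above the origin: dark collar 32 mm across and 6 mm thick (z 0 to 6), then a round orange handle 22 mm across from z 6 to 62 mm. Below: parallel shank 18 mm across down to z -30 mm, then an even taper to a flat tip 5 mm across at z -64 mm. It is symmetric about z
- drift_tip (a point): centre of the drift's tip, 64 mm below the drift's origin
- drift_stand: fixed light wooden block 60 x 60 mm on a 76 x 76 x 6 mm foot, top at 72 mm; a vertical through hole 21 mm across in the middle of the top, in which the drift stands. Origin under its centre, on the bench. It may be on the left or the right of the register stand; between the two, a handpiece lies in its fixed grey cradle, up to 80 mm high
- bed_hole (a point): middle of the 19.2 mm hole in the blue fixed sloping bed of the register stand, on the bed's top face, about 85 mm above the bench. The bed is 14 mm thick and fixed; below the hole there is free space, enough for the drift's whole length when the collar sits on the carriage. Axes: z out of the hole, square to the bed, leaning 30 degrees from vertical towards the robot; x up the slope, y level across it. The stand's yaw varies by 0.3 rad, so the lean turns with it
- carriage_hole (a point): middle of the 19.2 mm hole in the aluminium carriage, on the carriage's top face, 11 mm above the bed's top face along the bed's z; axes parallel to those of bed_hole. The carriage is 10 mm thick, with 1 mm of air between it and the bed. A pink dental model (28 mm high, fixed to the carriage between two low clamps) begins 30 mm up the slope from the hole; a 14 mm high rail of the bed, 3 mm above the carriage top, lies 31 mm down the slope
- carriage (a joint): offset of the carriage along the bed's y, in m: 0 when the two holes are in line, positive towards the bed's +y (the robot's left). Starts 4 to 6.5 mm off, slides stiffly (about 2 N) and has no spring
- burner: bystander: small spirit burner, clear round bottle 48 mm across and 70 mm tall with a cream cap; origin under its centre
- tape: bystander: roll of masking tape lying flat, 66 mm across, 20 mm high; origin under its centre
- wire_pliers: bystander: pliers with green grips lying flat, 146 x 56 x 11 mm; origin under the middle
- bowl: bystander: small green rubber mixing bowl, 68 mm across, 42 mm high; origin under its centre
- wax_block: bystander: cream block of wax, 56 x 86 x 19 mm; origin under its centre
Mind the look-alikes: they are no part of the job. What is meant by the drift is not pink or yellow, and is the smaller of those in its own colour.

How it is judged:
On the way, in this order (a step that is already met when the one before it is completed fails the run):
1. the drift's tip has passed through the carriage hole into the bed hole while the carriage is still out of line (z of drift_tip in the frame of bed_hole below 0 m and distance between drift_tip and bed_hole below 0.03 m and value of joint carriage above 0.0018 m), for 0.02 s.
2. the drift is fully home and the holes are in line (z of drift in the frame of carriage_hole below 0.004 m and distance between drift and bed_hole below 0.016 m and angle between the z axis of drift and the z axis of bed_hole, either way round below 0.08 rad and value of joint carriage between -0.0016 and 0.0016 m), for 0.2 s.
At the end, for the whole second after the job is handed in: The drift stands released and at rest in both holes: collar within 4 mm of the carriage top, axis within 0.08 rad of the bed hole's, and the carriage within 1.6 mm of being in line with the bed (all of step 2 and linear speed of drift below 0.01 m/s and contact force between the fingers and drift below 0.1 N); the robot touches nothing.
It fails at once if a bystander (burner) is moved more than 30 mm (distance of burner from where it was at the start of the episode above 0.03 m).
It fails at once if a bystander (tape) is moved more than 30 mm (distance of tape from where it was at the start of the episode above 0.03 m).
It fails at once if a bystander (wire_pliers) is moved more than 30 mm (distance of wire_pliers from where it was at the start of the episode above 0.03 m).
It fails at once if a bystander (bowl) is moved more than 30 mm (distance of bowl from where it was at the start of the episode above 0.03 m).
It fails at once if a bystander (wax_block) is moved more than 30 mm (distance of wax_block from where it was at the start of the episode above 0.03 m).
It also fails if it takes over 42 s, if anything falls off the work surface, if the arm or the gripper's body presses on something with over 40 N, if the wrist force passes 120 N, or if a joint passes its speed limit or range.

## Working session

There is one attempt and no reset: what is moved stays moved. The work goes in short steps, each a Python script; the robot and the scene stay as the last script left them, time stands still between calls to the robot, and variables do not carry over. Pictures are saved under pics/ and viewed, and the job is handed in when it is done.

```bash
ls; mkdir -p pics
python3 - <<'E'
from rig import robot
import cv2
for n in ("top","side","wrist"):
    i=robot.camera_info(n); print(n,i)
    cv2.imwrite(f"pics/{n}0.png",robot.grab_frame(n)[:,:,::-1])
print(robot.get_state())
E
```

```text
pics
top {'fx': 464.6380538755247, 'fy': 464.6380538755247, 'cx': 325.34924035438576, 'cy': 243.293335761737, 'dist': array([-0.10616419,  0.        ,  0.        ,  0.        ,  0.        ]), 'rvec': array([ 2.14767767, -2.09920361,  0.20011817]), 'tvec': array([0.00295313, 0.55955815, 0.91828796])}
side {'fx': 538.4540254265256, 'fy': 538.4540254265256, 'cx': 326.0690214204442, 'cy': 243.06442568332352, 'dist': array([0.0001437, 0.       , 0.       , 0.       , 0.       ]), 'rvec': array([ 0.53201417, -2.40521676,  1.50517632]), 'tvec': array([0.46869504, 0.17117636, 0.89787545])}
wrist {'fx': 397.09214347272285, 'fy': 397.09214347272285, 'cx': 317.4833876995495, 'cy': 243.991544447541, 'dist': array([-0.05666409,  0.        ,  0.        ,  0.        ,  0.        ]), 'rvec': array([-2.35318791,  1.75179614,  0.22161153]), 'tvec': array([-0.62461063, -0.02456266,  0.39000935])}
{'time': 0.15, 'qpos': array([ 1.23851537,  0.41784326, -0.01029092,  1.61403655,  0.00469333,
        1.11071012, -0.05302008]), 'joint_vel': array([ 2.50304388e-03, -4.54316495e-05, -4.03963649e-04, -2.26080293e-03,
        1.99031454e-03,  5.67333200e-04, -1.00705690e-03]), 'effort': array([ 7.09734595e-04, -8.51534843e+01,  6.38663638e-01, -4.26137424e+01,
       -4.88596328e-02,  1.71023374e-02,  6.56797147e-05]), 'ee_pos': array([ 0.17909507, -0.59849848,  0.22396476]), 'tool_rot': array([[ 9.58027830e-01,  2.86674994e-01, -3.53807938e-04],
       [ 2.86675202e-01, -9.58027404e-01,  9.07141303e-04],
       [-7.89029722e-05, -9.70494575e-04, -9.99999526e-01]]), 'force': array([-1.08387624,  0.61733942,  0.41176518]), 'moment': array([-0.01875426, -0.01949428,  0.00412   ]), 'opening': 0.09399639261119444}
```

View pics/top0.png

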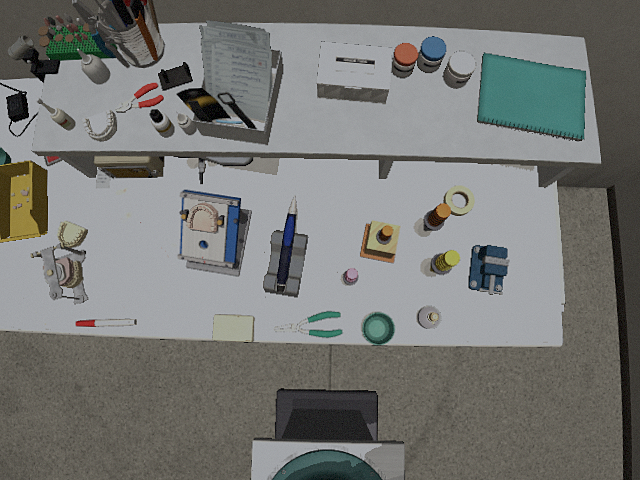

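View pics/side0.png

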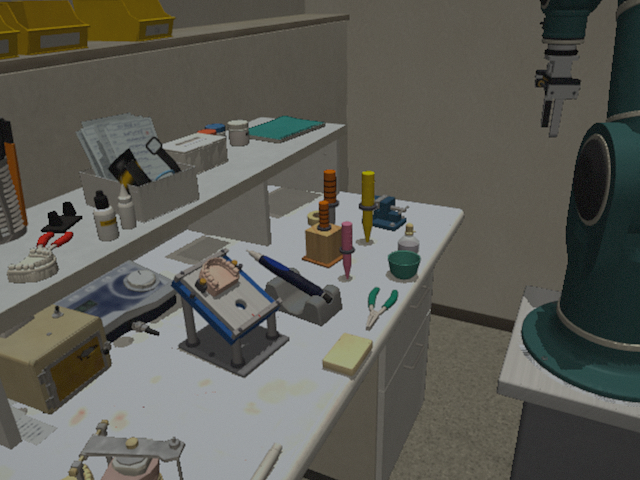

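View pics/wrist0.png

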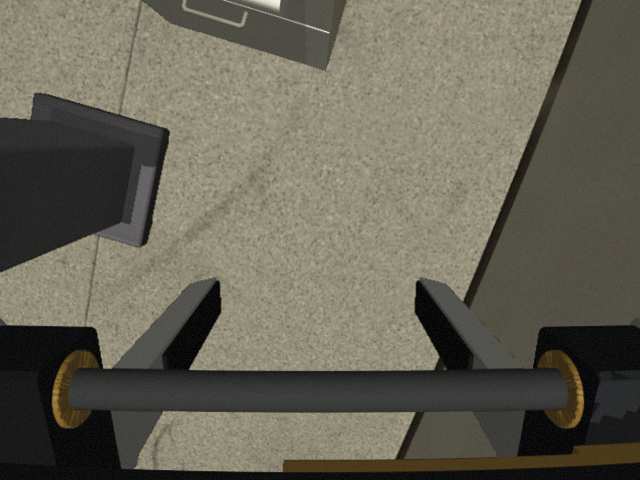

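```bash
cat > h.py <<'E'
import cv2, numpy as np
from rig import robot
def ray(info,px):
    K=np.array([[info["fx"],0,info["cx"]],[0,info["fy"],info["cy"]],[0,0,1.]])
    u=cv2.undistortPoints(np.array([[px]],float),K,info["dist"])[0,0]
    R,_=cv2.Rodrigues(info["rvec"]); t=np.asarray(info["tvec"])
    d=R.T@np.array([u[0],u[1],1.]); return -R.T@t, d/np.linalg.norm(d)
def onplane(info,px,z):
    o,d=ray(info,px); return o+d*(z-o[2])/d[2]
def tri(*obs):
    A=np.zeros((3,3));b=np.zeros(3);rs=[ray(i,p) for i,p in obs]
    for o,d in rs:
        P=np.eye(3)-np.outer(d,d);A+=P;b+=P@o
    x=np.linalg.solve(A,b)
    return x,[np.linalg.norm((np.eye(3)-np.outer(d,d))@(x-o)) for o,d in rs]
def proj(info,X):
    K=np.array([[info["fx"],0,info["cx"]],[0,info["fy"],info["cy"]],[0,0,1.]])
    return cv2.projectPoints(np.atleast_2d(np.asarray(X,float)),info["rvec"],info["tvec"],K,info["dist"])[0][:,0]
E
python3 - <<'E'
import cv2
a=cv2.imread("pics/top0.png")[180:300,170:480]; b=cv2.imread("pics/side0.png")[160:380,160:440]
cv2.imwrite("pics/c1.png",cv2.resize(a,None,fx=2.5,fy=2.5,interpolation=cv2.INTER_CUBIC))
cv2.imwrite("pics/c2.png",cv2.resize(b,None,fx=2.6,fy=2.6,interpolation=cv2.INTER_CUBIC))
E
```

```text
(no output)
```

View pics/c1.png

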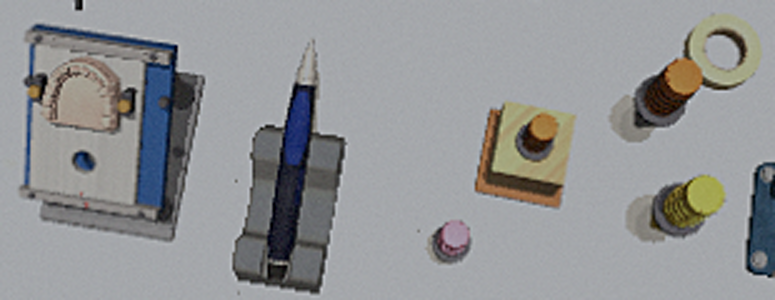

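View pics/c2.png

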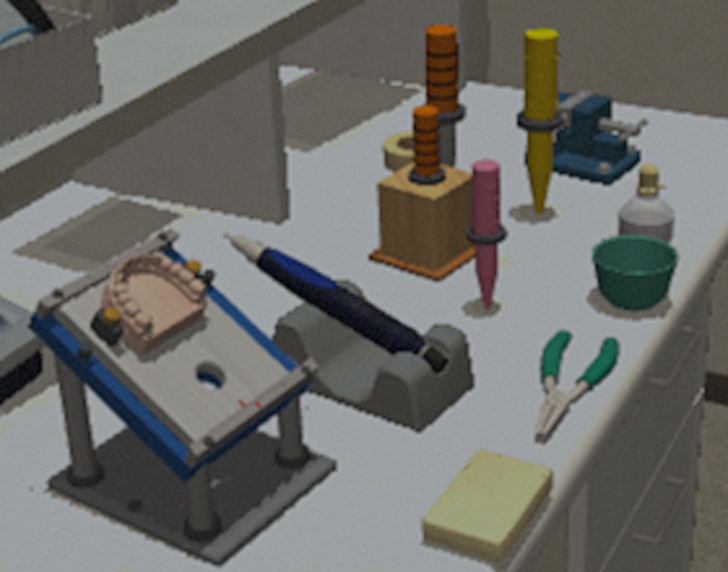

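Run:
```python
from h import *
T=robot.camera_info("top");S=robot.camera_info("side")
print("drift top",tri((T,(387.2,229.6)),(S,(324.2,201.9))))
print("stand topcorners n/a; hole",tri((T,(203.6,244)),(S,(240.8,304.2))))
W=robot.camera_info("wrist");s=robot.get_state()
R,_=cv2.Rodrigues(W["rvec"]);c=-R.T@W["tvec"]
print("cam in tool",s["tool_rot"].T@(c-s["ee_pos"]));print("cam axes in tool cols x y z\n",(s["tool_rot"].T@R.T).round(3))
```

```text
drift top (array([ 0.57252948, -0.10333094,  0.13370755]), [np.float64(0.0010988280607436155), np.float64(0.0010988280607434912)])
stand topcorners n/a; hole (array([0.54454964, 0.26068236, 0.09309613]), [np.float64(2.1475771285988846e-07), np.float64(2.1475771286443443e-07)])
cam in tool [ 0.07268852  0.00023754 -0.15930502]
cam axes in tool cols x y z
 [[ 0.    -0.969 -0.247]
 [ 1.     0.    -0.   ]
 [ 0.    -0.247  0.969]]
```

```bash
cat >> h.py <<'E'
def bedR(yaw,lean=np.pi/6):
    c,s=np.cos(yaw),np.sin(yaw)
    z=np.array([-np.sin(lean)*c,-np.sin(lean)*s,np.cos(lean)])
    y=np.array([-s,c,0]); x=np.cross(y,z); return np.column_stack([x,y,z])
def tool_from_axis(R,sgn): # tool z=-R.z, tool x=sgn*R.x
    z=-R[:,2]; x=sgn*R[:,0]; return np.column_stack([x,np.cross(z,x),z])
E
python3 - <<'E'
from h import *
hole=np.array([.5446,.2607,.0931])
for yaw in (-.3,0,.3):
  R=bedR(yaw)
  for sg in (1,-1):
    To=tool_from_axis(R,sg)
    print(yaw,sg,[None if (q:=robot.ik(hole+R[:,2]*h,To)) is None else q.round(2) for h in (.04,.15)])
d=np.array([.5725,-.1033,.115])
for a in np.arange(0,6.28,np.pi/4):
    To=np.column_stack([[np.cos(a),np.sin(a),0],[np.sin(a),-np.cos(a),0],[0,0,-1]])
    print(round(a,2),[None if (q:=robot.ik(d+[0,0,h],To)) is None else q.round(2) for h in (0,.12)])
E
```

```text
-0.3 1 [array([-1.49,  0.54,  0.91,  2.08,  0.06,  0.41, -2.64]), array([-1.8 ,  0.32,  1.1 ,  2.08,  0.27,  0.66, -2.82])]
-0.3 -1 [array([ 0.18,  0.73, -1.23,  2.03,  1.4 ,  1.19, -0.47]), array([ 0.07,  0.34, -1.08,  2.03,  0.99,  1.03, -0.27])]
0 1 [array([-1.3 ,  0.4 ,  0.73,  2.17,  0.22,  0.25, -2.44]), array([-1.45,  0.08,  0.72,  2.19,  0.57,  0.57, -2.75])]
0 -1 [array([-0.22,  0.36, -0.54,  2.14,  1.15,  0.56, -0.09]), array([ 0.24,  0.19, -1.08,  2.14,  0.88,  0.72,  0.14])]
0.3 1 [array([-0.57,  0.28, -0.01,  2.2 ,  0.74,  0.21, -2.55]), array([-0.79,  0.01,  0.17,  2.24,  0.39,  0.42, -2.21])]
0.3 -1 [array([ 0.06,  0.37, -0.73,  2.18,  1.21,  0.4 ,  0.22]), array([ 0.28,  0.06, -0.91,  2.21,  0.5 ,  0.44,  0.84])]
0.0 [array([ 0.38,  0.49, -0.32,  1.81,  0.19,  0.88, -1.61]), array([ 0.43,  0.36, -0.39,  1.7 ,  0.15,  1.11, -1.57])]
0.79 [array([ 0.52,  0.52, -0.51,  1.8 ,  0.31,  0.9 , -0.91]), array([ 0.54,  0.37, -0.52,  1.7 ,  0.2 ,  1.12, -0.83])]
1.57 [array([ 0.6 ,  0.54, -0.62,  1.8 ,  0.39,  0.92, -0.19]), array([ 0.62,  0.39, -0.63,  1.7 ,  0.25,  1.13, -0.08])]
2.36 [array([ 0.68,  0.58, -0.73,  1.8 ,  0.47,  0.95,  0.53]), array([ 0.68,  0.41, -0.71,  1.69,  0.29,  1.14,  0.67])]
3.14 [array([ 0.65,  0.56, -0.7 ,  1.8 ,  0.44,  0.94,  1.34]), array([ 0.71,  0.43, -0.76,  1.69,  0.32,  1.15,  1.43])]
3.93 [array([ 0.9 ,  0.74, -1.09,  1.79,  0.74,  1.08,  1.9 ]), array([ 0.91,  0.55, -1.08,  1.69,  0.51,  1.22,  2.07])]
4.71 [array([-0.63,  0.75,  1.08,  1.84, -0.77,  1.04, -2.38]), array([-0.66,  0.54,  1.09,  1.74, -0.51,  1.18, -2.57])]
5.5 [array([ 0.27,  0.47, -0.18,  1.81,  0.11,  0.87, -2.32]), array([ 0.34,  0.34, -0.27,  1.71,  0.1 ,  1.11, -2.32])]
```

Run:
```python
from h import *
import pickle
def To(a): return np.column_stack([[np.cos(a),np.sin(a),0],[np.sin(a),-np.cos(a),0],[0,0,-1]])
print(robot.get_state()["time"])
out=[]
for k,p in enumerate([[.56,-.135,.27],[.56,-.065,.27]]):
    if k==0: robot.move_ptp(np.array(p),To(np.pi))
    else: robot.move_linear(np.array(p),velocity=.12)
    i=robot.camera_info("wrist"); f=robot.grab_frame("wrist"); out.append((i,f))
    cv2.imwrite(f"pics/w{k+1}.png",f[:,:,::-1]); print(robot.get_state()["time"],robot.get_state()["qpos"].round(2))
pickle.dump(out,open("w12.pkl","wb"))
```

```text
0.15
2.3583 [ 0.77  0.38 -0.75  1.67  0.27  1.21  1.53]
3.1417 [ 0.68  0.36 -0.78  1.7   0.27  1.2   1.41]
```

View pics/w1.png

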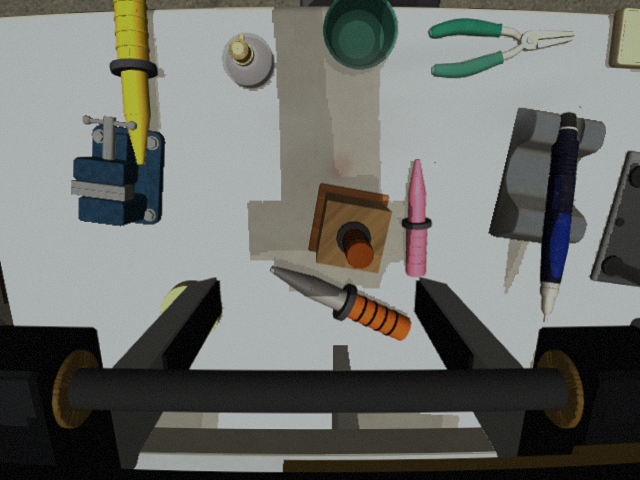

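View pics/w2.png

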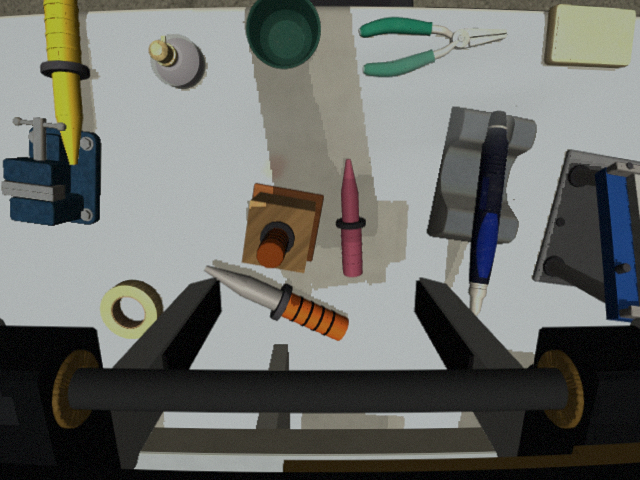

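Run:
```python
from h import *
import pickle
o=pickle.load(open("w12.pkl","rb"))
a=[cv2.resize(f[180:290,x:x+120][:,:,::-1],None,fx=3.3,fy=3.3,interpolation=cv2.INTER_CUBIC) for (i,f),x in zip(o,(300,220))]
cv2.imwrite("pics/c3.png",np.hstack(a))
```

```text
(no output)
```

View pics/c3.png

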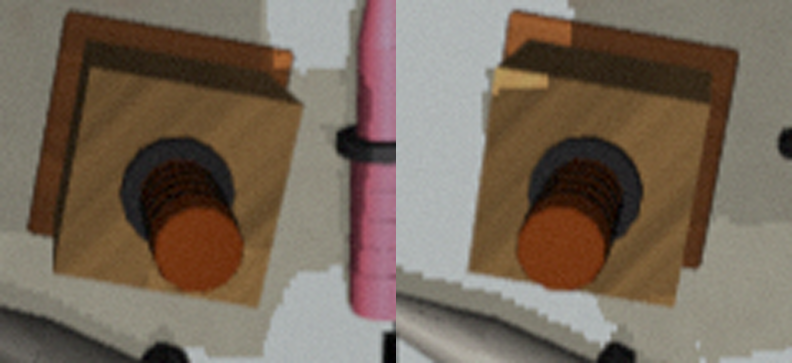

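Run:
```python
from h import *
import pickle
(i1,f1),(i2,f2)=pickle.load(open("w12.pkl","rb"))
print("top",tri((i1,(360.3,255.2)),(i2,(270,255.2))))
print("collar top",tri((i1,(353.6,239.1)),(i2,(277.3,239.1))))
for i,(c,x) in zip((i1,i2),(([(88,67),(302,103),(259,307),(54,272)],300),([(488,67),(712,103),(675,306),(470,272)],220-120))):
    P=np.array([onplane(i,(u/3.3+x,v/3.3+180),.072) for u,v in c]);print("stand centre",P.mean(0).round(4),[np.linalg.norm(P[k]-P[k-1]).round(4) for k in range(4)])
```

```text
top (array([ 0.5741133 , -0.10255785,  0.13249521]), [np.float64(8.055658929400954e-05), np.float64(8.055658929424173e-05)])
collar top (array([ 0.5752383 , -0.10262807,  0.07436676]), [np.float64(8.367693528397495e-05), np.float64(8.36769352840073e-05)])
stand centre [ 0.5741 -0.1027  0.072 ] [np.float64(0.0593), np.float64(0.06), np.float64(0.06), np.float64(0.0597)]
stand centre [ 0.5742 -0.1025  0.072 ] [np.float64(0.0592), np.float64(0.0622), np.float64(0.0598), np.float64(0.0593)]
```

Run:
```python
from h import *
import pickle
hole=np.array([.5446,.2607,.0931]); R=bedR(-.13); To=tool_from_axis(R,-1)
out=[]
for k,dy in enumerate((-.03,.03)):
    p=hole+R[:,2]*.08+R[:,1]*dy
    if k==0: robot.move_ptp(p,To)
    else: robot.move_linear(p,velocity=.12)
    robot.pause(.1)
    i=robot.camera_info("wrist"); f=robot.grab_frame("wrist"); out.append((i,f))
    cv2.imwrite(f"pics/w{k+3}.png",f[:,:,::-1]); s=robot.get_state(); print(s["time"],s["qpos"].round(2),s["ee_pos"]-p)
pickle.dump(out,open("w34.pkl","wb"))
```

```text
4.7417 [ 0.09  0.34 -0.91  2.15  1.12  0.75 -0.16] [ 0.00060632 -0.00067444  0.00015841]
5.5417 [-0.03  0.43 -0.91  2.05  1.14  0.86 -0.22] [ 1.32090920e-04 -9.56347031e-04  2.71984973e-05]
```

View pics/w3.png

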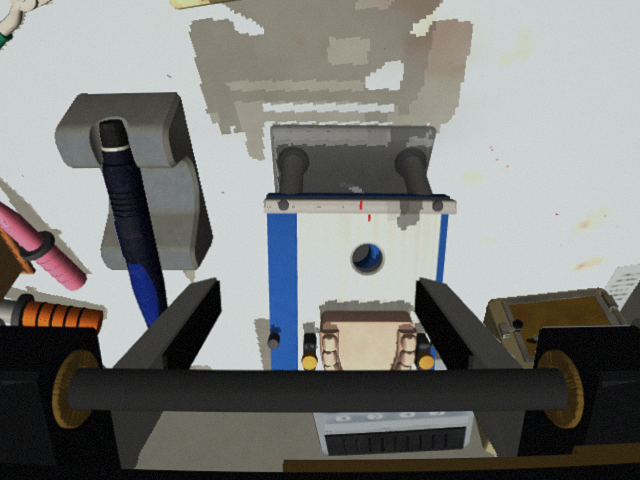

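View pics/w4.png

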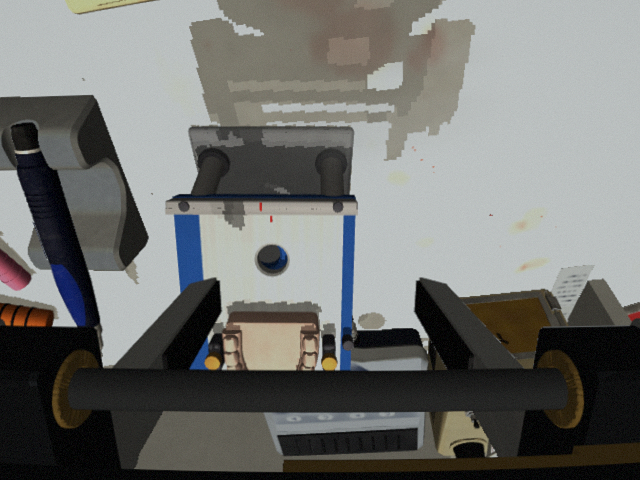

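Run:
```python
from h import *
a=cv2.imread("pics/w3.png")[185:305,255:465]; b=cv2.imread("pics/w4.png")[185:305,160:370]
f=lambda x:cv2.resize(x,None,fx=3.8,fy=3.8,interpolation=cv2.INTER_CUBIC)
cv2.imwrite("pics/c5.png",f(a));cv2.imwrite("pics/c6.png",f(b))
for n in (3,4):
    im=cv2.imread(f"pics/w{n}.png").astype(int); B,G,Rr=im[...,0],im[...,1],im[...,2]
    m=((Rr>G+60)&(Rr>B+60)); m[:190]=0;m[230:]=0; m[:,:170]=0;m[:,450:]=0
    n_,l,st,c=cv2.connectedComponentsWithStats(m.astype(np.uint8)); print(n,[(c[k].round(2),st[k]) for k in range(1,n_)])
    h=cv2.cvtColor(cv2.imread(f"pics/w{n}.png"),cv2.COLOR_BGR2HSV)
    m=((h[...,2]<150)|(h[...,1]>90)).astype(np.uint8)
    x=367 if n==3 else 272
    sub=np.zeros_like(m); sub[235:283,x-26:x+26]=m[235:283,x-26:x+26]
    cs,_=cv2.findContours(sub,cv2.RETR_EXTERNAL,cv2.CHAIN_APPROX_NONE); cc=max(cs,key=cv2.contourArea); print(cv2.contourArea(cc),cv2.fitEllipse(cv2.convexHull(cc)))
```

```text
3 [(array([360.58, 204.84]), array([360, 201,   3,   9,  19], dtype=int32)), (array([368.94, 217.35]), array([368, 215,   3,   6,  17], dtype=int32))]
757.0 ((366.8502197265625, 259.077392578125), (31.36383819580078, 32.31954574584961), 73.375732421875)
4 [(array([260.09, 206.04]), array([259, 202,   3,   9,  23], dtype=int32)), (array([270.5, 218.5]), array([270, 216,   2,   6,  12], dtype=int32))]
812.5 ((271.50732421875, 259.8964538574219), (32.0560188293457, 33.79377746582031), 107.39854431152344)
```

View pics/c5.png

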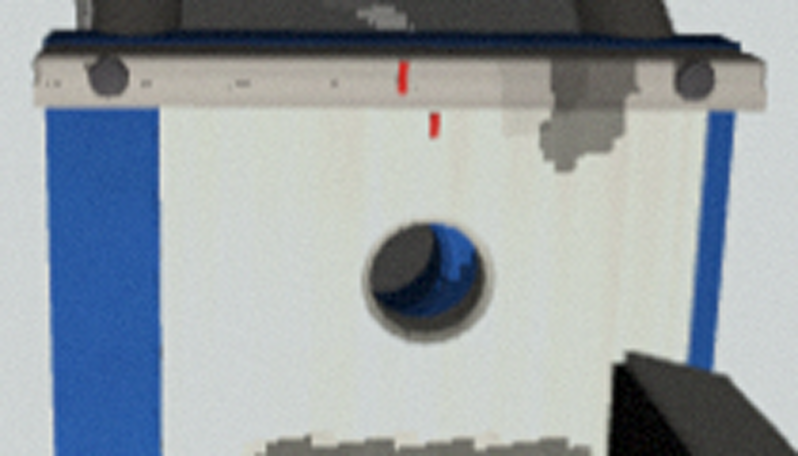

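View pics/c6.png

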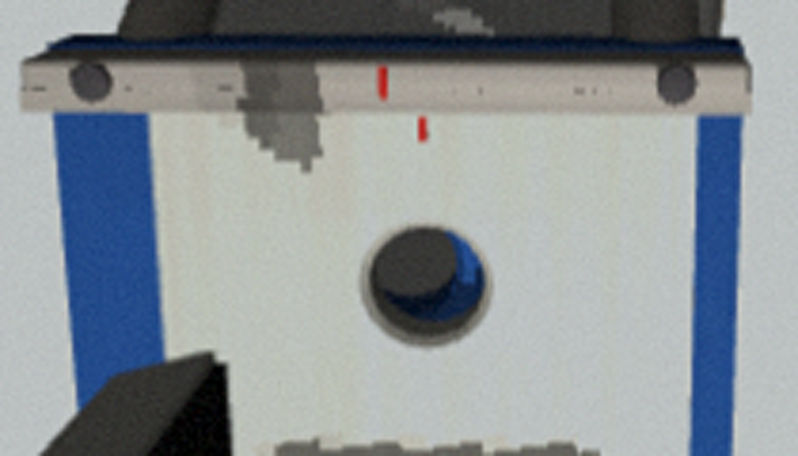

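Run:
```python
from h import *
import pickle
(i3,_),(i4,_)=pickle.load(open("w34.pkl","rb"))
A=lambda u,v:(u/3.8+255,v/3.8+185); B=lambda u,v:(u/3.8+160,v/3.8+185)
P={}
P["hole"]=tri((i3,A(427,281)),(i4,B(425.5,284.5)))
P["rtick"]=tri((i3,A(403,77)),(i4,B(383,82)))
P["ctick"]=tri((i3,A(434.5,125)),(i4,B(422.5,129)))
P["s1"]=tri((i3,A(109,77)),(i4,B(91,82)))
P["s2"]=tri((i3,A(694,80)),(i4,B(677,84)))
P["re1"]=tri((i3,A(34,106)),(i4,B(22,110)))
P["re2"]=tri((i3,A(766,106)),(i4,B(750,114)))
P["cl"]=tri((i3,A(161,109)),(i4,B(149,114)))
P["cr"]=tri((i3,A(708,110)),(i4,B(697,116)))
P["hl"]=tri((i3,A(362,281)),(i4,B(360,284.5)))
P["hr"]=tri((i3,A(492,281)),(i4,B(491,284.5)))
for k,v in P.items(): print(k,v[0].round(4),round(v[1][0]*1e3,2))
yy=[]
for a,b in (("s1","s2"),("re1","re2"),("cl","cr"),("hl","hr")):
    d=P[b][0]-P[a][0]; y=np.arctan2(-d[0],d[1]); yy.append(y); print(a,b,"yaw",y.round(4),"len",np.linalg.norm(d).round(4),d.round(4))
for yaw in (-.13,np.mean(yy[:2])):
    R=bedR(yaw)
    for k,v in P.items(): print(k,((v[0]-P["hole"][0])@R*1e3).round(1),end=" ")
    print()
robot.move_linear
```

```text
hole [0.5448 0.2614 0.0934] 0.04
rtick [0.5126 0.2603 0.0797] 0.04
ctick [0.522  0.2648 0.0809] 0.02
s1 [0.506  0.2149 0.0803] 0.0
s2 [0.5194 0.306  0.0792] 0.01
re1 [0.5094 0.2022 0.0812] 0.06
re2 [0.524  0.317  0.0823] 0.32
cl [0.5135 0.2218 0.0803] 0.03
cr [0.5257 0.3086 0.0797] 0.16
hl [0.543  0.2508 0.0937] 0.03
hr [0.5464 0.2721 0.0931] 0.05
s1 s2 yaw -0.1458 len 0.0921 [ 0.0134  0.0911 -0.0011]
re1 re2 yaw -0.1262 len 0.1157 [0.0146 0.1147 0.0012]
cl cr yaw -0.1399 len 0.0876 [ 0.0122  0.0867 -0.0006]
hl hr yaw -0.1572 len 0.0216 [ 0.0034  0.0213 -0.0005]
hole [0. 0. 0.] rtick [-34.4  -5.3   4. ] ctick [-26.2   0.3   0.7] s1 [-34.6 -51.2   4.9] s2 [-33.9  40.9   3.2] re1 [-29.8 -63.3   3.1] re2 [-29.6  52.4   4.3] cl [-28.9 -43.3   1.7] cr [-28.5  44.3   0.7] hl [ -0.1 -10.8   0.5] hr [ 0.1 10.8 -0.3] 
hole [0. 0. 0.] rtick [-34.3  -5.4   4. ] ctick [-26.2   0.2   0.7] s1 [-34.3 -51.4   4.7] s2 [-34.1  40.7   3.3] re1 [-29.5 -63.5   2.9] re2 [-29.9  52.2   4.5] cl [-28.7 -43.5   1.5] cr [-28.7  44.1   0.9] hl [ -0.1 -10.8   0.4] hr [ 0.  10.8 -0.3]
```

Run:
```python
from h import *
def To(a): return np.column_stack([[np.cos(a),np.sin(a),0],[np.sin(a),-np.cos(a),0],[0,0,-1]])
s=robot.get_state(); 
robot.move_linear(s["ee_pos"]+[-.02,-.03,.08],velocity=.25)
g=np.array([.5741,-.1027,.110])
robot.move_ptp(g+[0,0,.09],To(np.pi)); print(robot.get_state()["time"])
robot.move_linear(g,velocity=.1,threshold=15)
s=robot.get_state(); print(s["time"],s["ee_pos"]-g,s["force"])
robot.gripper_to(.015)
s=robot.get_state(); print(s["time"],s["opening"],s["ee_pos"]-g,s["force"])
i=robot.camera_info("wrist"); f=robot.grab_frame("wrist");cv2.imwrite("pics/w5.png",f[:,:,::-1])
```

```text
7.4583
8.5083 [3.69277128e-04 2.37060805e-05 5.87988564e-04] [ 0.66667203 -0.5968485  -1.05995052]
9.6167 0.02131800045160515 [-1.37674560e-05 -3.80421774e-05 -3.67182816e-05] [-0.26082876 -0.2587191  -0.16671505]
```

View pics/w5.png

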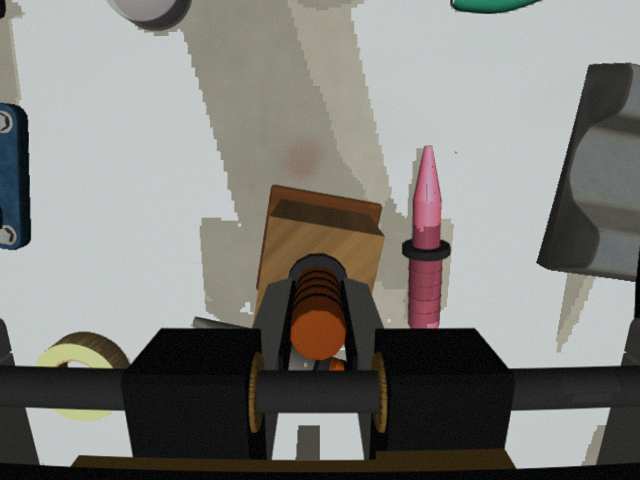

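The wrist view shows the orange handle (top at 317,332) held between the pads, with the collar at (317,270) still on the stand. The opening reads 21 mm, which fits the 22 mm handle.

```bash
cat >> h.py <<'E'
YAW=-.138; RB=bedR(YAW); TB=tool_from_axis(RB,-1)
BED=np.array([.5448,.2614,.0934])+RB@np.array([0,-.0055,-.011])  # bed hole estimate
GR=.038  # TCP above drift origin
E
python3 - <<'E'
from h import *
s=robot.get_state(); robot.move_linear(s["ee_pos"]+[0,0,.15],velocity=.2)
p=BED+RB[:,2]*(.011+.064+GR+.035)
robot.move_ptp(p,TB); robot.pause(.2)
s=robot.get_state(); print(s["time"],(s["ee_pos"]-p)*1e3,s["opening"],s["force"],s["qpos"].round(2)); print(BED, (s["tool_rot"].T@TB).round(4))
import pickle
out=[]
for n in ("wrist","side","top"):
    i=robot.camera_info(n);f=robot.grab_frame(n);cv2.imwrite(f"pics/{n}6.png",f[:,:,::-1]);out.append((n,i,f))
pickle.dump(out,open("w6.pkl","wb"))
for n,i,f in out:
    print(n,proj(i,[s["ee_pos"]+s["tool_rot"][:,2]*(GR+.064),s["ee_pos"]+s["tool_rot"][:,2]*GR,BED+RB[:,2]*.011]).round(1).tolist())
t=[f[200:320,200:360][:,:,::-1] for n,i,f in out if n=="side"][0]
cv2.imwrite("pics/c7.png",cv2.resize(t,None,fx=4.5,fy=4.5,interpolation=cv2.INTER_CUBIC))
E
```

```text
12.525 [ 0.37844492 -0.49699089 -0.06328871] 0.021692097344683088 [-0.62036737 -0.86818391 -1.32061156] [-0.46  0.15 -0.37  2.12  0.78  0.71  0.06]
[0.54949112 0.25519569 0.08387372] [[ 1.e+00  9.e-04 -2.e-04]
 [-9.e-04  1.e+00  6.e-04]
 [ 2.e-04 -6.e-04  1.e+00]]
wrist [[317.0, 250.5], [316.9, 282.5], [317.8, 238.2]]
side [[249.4, 289.1], [262.6, 262.9], [242.7, 302.7]]
top [[200.5, 250.0], [188.9, 261.9], [205.9, 244.3]]
```

View pics/wrist6.png

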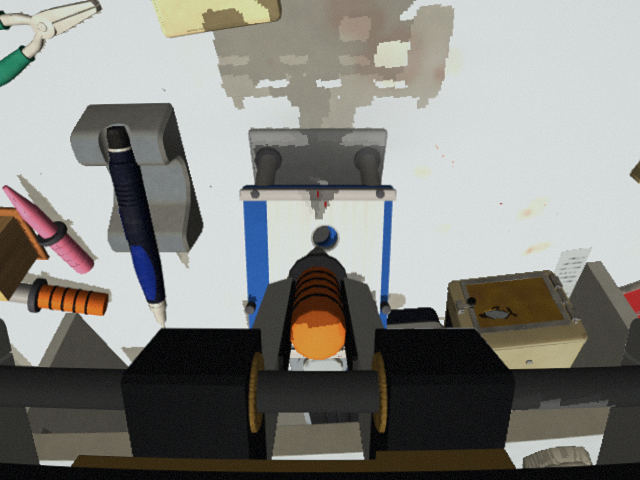

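View pics/c7.png

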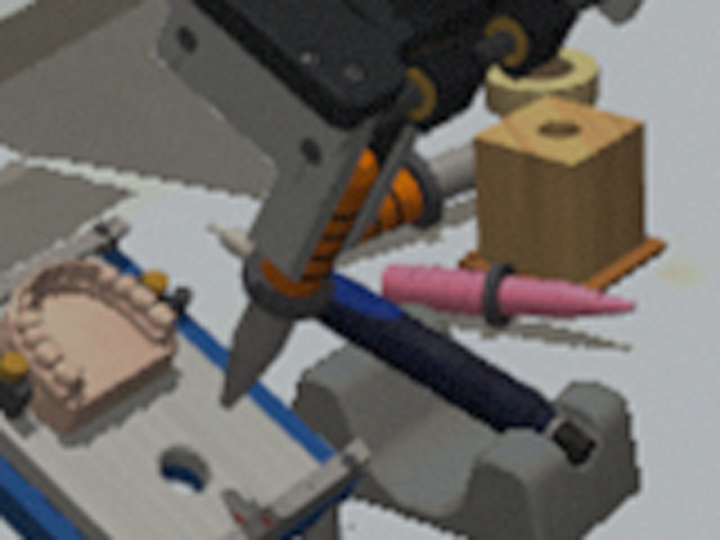

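Run:
```python
from h import *
for n in ("side","top"):
    i=robot.camera_info(n); print(n,proj(i,[[.5448,.2614,.0934]]))
t=cv2.imread("pics/top6.png")[200:300,150:260]
cv2.imwrite("pics/c8.png",cv2.resize(t,None,fx=6,fy=6,interpolation=cv2.INTER_CUBIC))
t=cv2.imread("pics/wrist6.png")[180:370,230:410]
cv2.imwrite("pics/c9.png",cv2.resize(t,None,fx=3,fy=3,interpolation=cv2.INTER_CUBIC))
```

```text
side [[240.40113021 304.22411893]]
top [[203.21958031 243.84170174]]
```

View pics/c8.png

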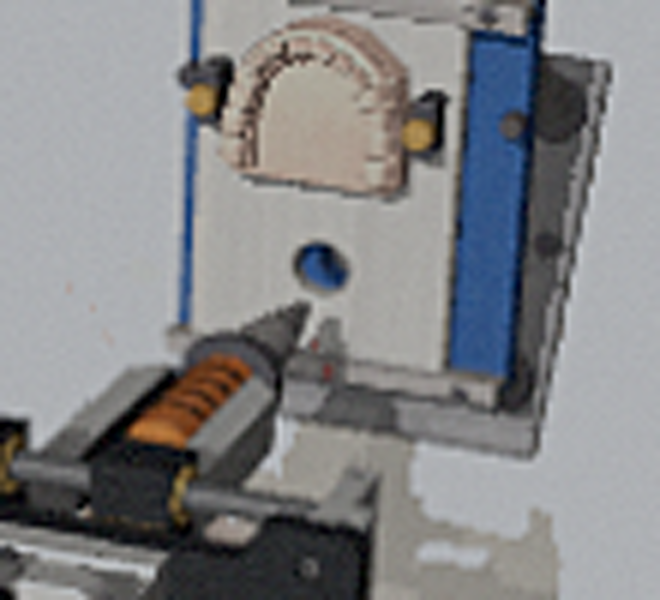

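View pics/c9.png

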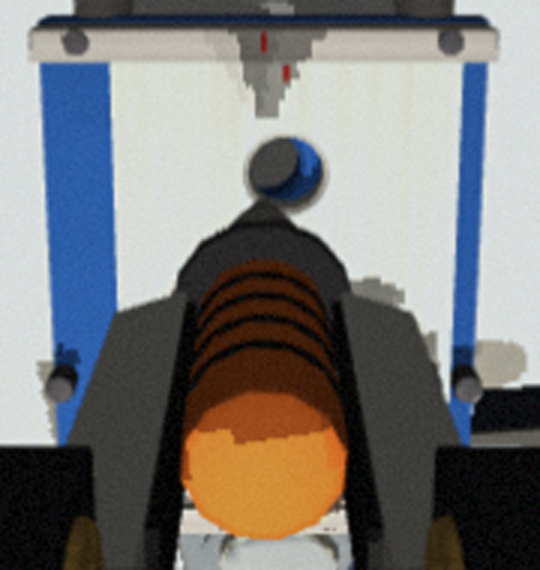

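```bash
cat >> h.py <<'E'
def tgt(z,lx=0,ly=0): return BED+RB@np.array([lx,ly,z+GR])  # z = drift origin over bed top
def rep():
    s=robot.get_state(); e=RB.T@(s["ee_pos"]-BED)-[0,0,GR]; print(round(s["time"],2),"drift@bed mm",(e*1e3).round(2),"F bed",(RB.T@s["force"]).round(2),"op",round(s["opening"]*1e3,2)); return s
E
python3 - <<'E'
from h import *
rep()
print(robot.move_linear(tgt(.072),velocity=.06,threshold=20)); rep()
for z in (.068,.064,.060,.056,.052,.048):
    r=robot.move_linear(tgt(z),velocity=.03,threshold=25); s=rep()
    if r: print("stop");break
for n in ("wrist","side","top"): cv2.imwrite(f"pics/{n}7.png",robot.grab_frame(n)[:,:,::-1])
t=cv2.imread("pics/side7.png")[200:320,200:360]
cv2.imwrite("pics/c10.png",cv2.resize(t,None,fx=4.5,fy=4.5,interpolation=cv2.INTER_CUBIC))
E
```

```text
12.68 drift@bed mm [  0.18  -0.23 109.88] F bed [-1.1   0.24 -0.78] op 21.75
False
13.46 drift@bed mm [-1.00e-02  1.30e-01  7.21e+01] F bed [ 0.09  0.13 -1.48] op 21.44
13.74 drift@bed mm [ 1.000e-02 -6.000e-02  6.797e+01] F bed [-0.27 -0.28 -1.58] op 21.47
14.03 drift@bed mm [ 0.    0.2  63.92] F bed [-0.86  1.53 -2.22] op 21.55
14.31 drift@bed mm [-2.000e-02  1.100e-01  5.986e+01] F bed [-0.44  1.08 -2.43] op 21.44
14.59 drift@bed mm [-0.06 -0.08 55.79] F bed [-0.26  1.38 -1.45] op 21.71
14.88 drift@bed mm [-0.12 -0.09 51.79] F bed [-1.02  1.52 -1.71] op 21.46
15.16 drift@bed mm [-0.1  -0.13 47.78] F bed [ 0.14  1.17 -1.39] op 21.53
```

View pics/c10.png

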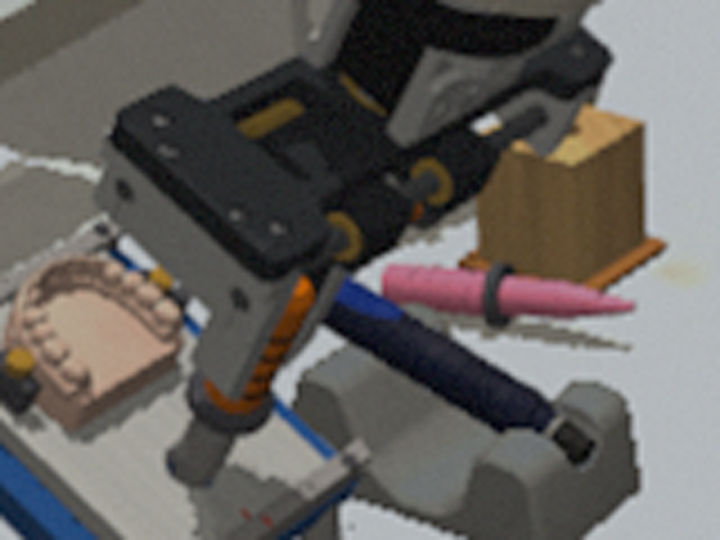

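View pics/wrist7.png

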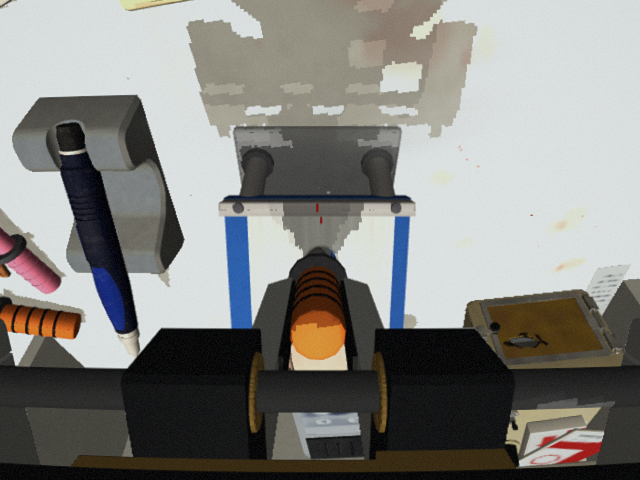

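The drift is through the carriage and the tip is in the bed. The tick gap has closed from 9 px to about 2 px (319 and 321), so the taper is pulling the carriage in. I'll keep pushing and watch the forces.

Run:
```python
from h import *
lx=ly=0
for z in (.043,.039,.035,.032,.029,.026,.023,.020,.017,.015):
    r=robot.move_linear(tgt(z,lx,ly),velocity=.03,threshold=25); s=rep()
    if r: print("stop");break
    F=RB.T@s["force"]
    if np.hypot(F[0],F[1])>6:   # yield sideways
        lx+=np.clip(F[0]*3e-5,-4e-4,4e-4); ly+=np.clip(F[1]*3e-5,-4e-4,4e-4); print("adj",lx*1e3,ly*1e3)
```

```text
15.62 drift@bed mm [-0.07 -0.06 42.76] F bed [ 0.47  1.55 -0.74] op 21.53
15.91 drift@bed mm [-0.1  -0.12 38.78] F bed [-0.11  0.55 -2.22] op 21.36
16.19 drift@bed mm [-0.11 -0.15 34.77] F bed [-0.85  0.72 -1.13] op 21.59
16.44 drift@bed mm [-0.09 -0.11 31.82] F bed [-0.23  0.19 -1.27] op 21.34
16.69 drift@bed mm [-0.09 -0.11 28.82] F bed [-1.47  0.56 -1.14] op 21.51
16.94 drift@bed mm [-0.09 -0.11 25.82] F bed [-1.71 -0.34 -0.78] op 21.83
17.19 drift@bed mm [-0.1  -0.08 22.83] F bed [-0.12 -0.2  -0.71] op 21.53
17.44 drift@bed mm [-0.08 -0.12 19.82] F bed [-0.85  0.39 -0.85] op 21.62
17.69 drift@bed mm [-0.12 -0.11 16.81] F bed [ 0.01 -0.64 -1.48] op 21.43
17.94 drift@bed mm [-0.08 -0.05 14.89] F bed [-0.46 -0.03 -1.34] op 21.95
```

Run:
```python
from h import *
print(robot.move_linear(tgt(.006),velocity=.02,threshold=12)); rep()
robot.pause(.2); rep()
for n in ("wrist","side"): cv2.imwrite(f"pics/{n}8.png",robot.grab_frame(n)[:,:,::-1])
t=np.hstack([cv2.resize(cv2.imread("pics/side8.png")[230:320,200:300],None,fx=4,fy=4),cv2.resize(cv2.imread("pics/wrist8.png")[180:270,210:310+10],None,fx=3.6,fy=4)])
cv2.imwrite("pics/c11.png",t)
```

```text
True
18.23 drift@bed mm [ 0.17  0.17 12.27] F bed [1.13 0.21 1.01] op 21.54
18.43 drift@bed mm [-0.05  0.12 12.25] F bed [1.15 0.04 3.21] op 21.51
```

View pics/c11.png

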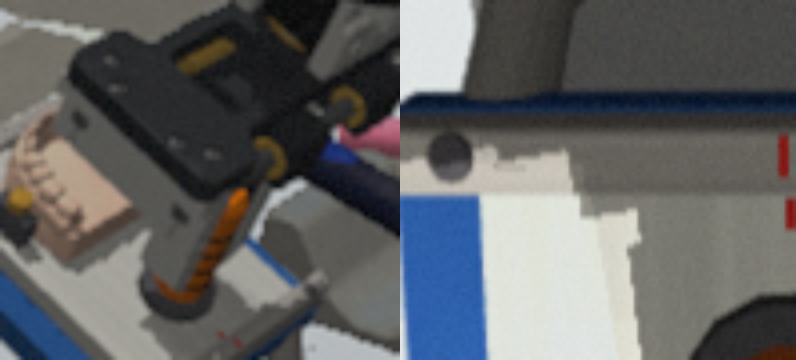

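Run:
```python
from h import *
print(robot.move_linear(tgt(.004),velocity=.02,threshold=30)); rep()
robot.pause(.3); rep()
```

```text
True
18.73 drift@bed mm [-0.06  0.27 11.98] F bed [ 1.66 -1.69  6.32] op 21.31
19.03 drift@bed mm [-0.07  0.23 11.96] F bed [ 1.4  -1.42  6.17] op 21.34
```

A hard stop within 0.3 mm means the collar is seated. I'll release, back off and look.

Run:
```python
from h import *
robot.move_linear(tgt(.0122),velocity=.02); rep()
robot.gripper_to(.060); s=rep()
robot.move_linear(s["ee_pos"]+RB[:,2]*.11,velocity=.12); robot.pause(.3); rep()
for n in ("wrist","side","top"): cv2.imwrite(f"pics/{n}9.png",robot.grab_frame(n)[:,:,::-1])
f=lambda n,y,x:cv2.resize(cv2.imread(f"pics/{n}9.png")[y:y+100,x:x+100],None,fx=4,fy=4,interpolation=cv2.INTER_CUBIC)
cv2.imwrite("pics/c12.png",np.hstack([f("side",230,200),f("wrist",180,268)]))
i=robot.camera_info("wrist"); print(proj(i,[BED+RB[:,2]*k for k in (.011,.017,.073)]))
```

```text
19.28 drift@bed mm [-0.16 -0.04 12.09] F bed [-0.59  0.5   0.14] op 21.4
20.04 drift@bed mm [ 0.000e+00 -1.000e-02  1.219e+01] F bed [-0.26 -0.19  0.49] op 60.13
21.41 drift@bed mm [-1.8000e-01 -1.1000e-01  1.2186e+02] F bed [-0.19 -0.57 -0.43] op 59.89
[[317.13001599 235.01649139]
 [317.12389174 236.74130711]
 [317.05335952 256.62256827]]
```

View pics/c12.png

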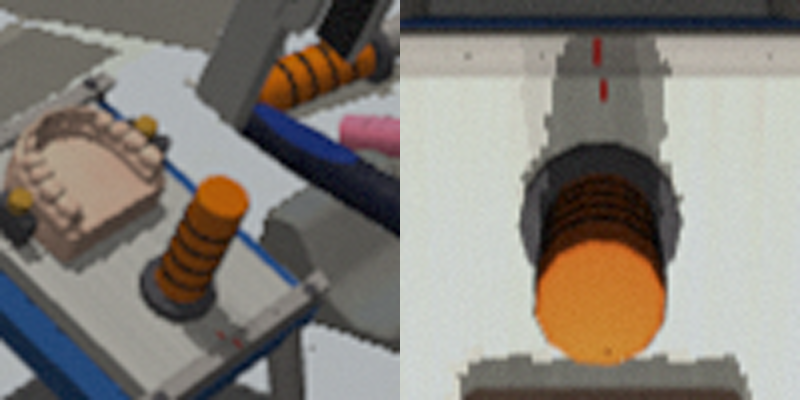

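View pics/wrist9.png

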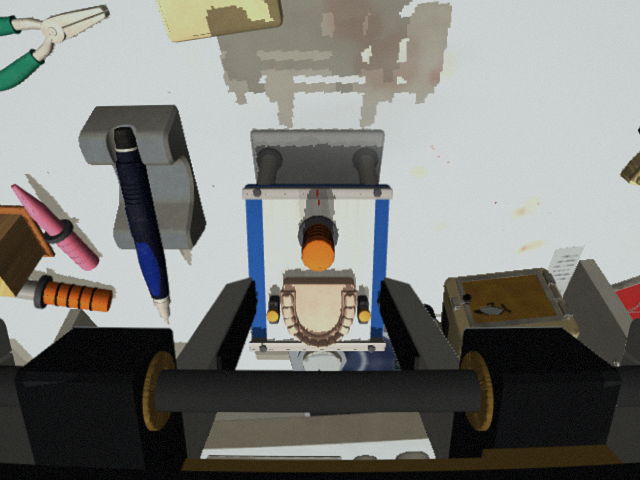

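Run:
```python
from h import *
import pickle
def red(im,y0,y1,x0,x1):
    s=im[y0:y1,x0:x1].astype(float); w=np.clip(s[...,2]-(s[...,0]+s[...,1])/2-25,0,None)
    ys,xs=np.mgrid[y0:y1,x0:x1]; return (w*xs).sum()/w.sum(),(w*ys).sum()/w.sum()
W9=robot.camera_info("wrist")
for nm,i,b in (("w9",W9,((187,199,310,326),(200,208,310,326))),("w3",pickle.load(open("w34.pkl","rb"))[0][0],((198,212,352,372),(213,223,360,380))),("w4",pickle.load(open("w34.pkl","rb"))[1][0],((198,212,250,280),(214,224,260,280)))):
    im=cv2.imread({"w9":"pics/wrist9.png","w3":"pics/w3.png","w4":"pics/w4.png"}[nm])
    r=[red(im,*q) for q in b]
    n=RB[:,2]; P=[]
    for px,h in zip(r,(.0145,.0115)):
        o,d=ray(i,px); p=o+d*(((BED+n*h)-o)@n)/(d@n); P.append(RB.T@(p-BED)*1e3)
    print(nm,np.round(r,2).tolist(),np.round(P,2).tolist(),"offset",(P[1]-P[0])[1].round(2))
```

```text
w9 [[316.78, 192.42], [318.43, 202.17]] [[-34.3, -0.28, 14.5], [-26.35, 1.0, 11.5]] offset 1.28
w3 [[360.6, 204.99], [368.91, 217.45]] [[-34.51, -0.2, 14.5], [-26.45, 5.44, 11.5]] offset 5.65
w4 [[260.23, 206.28], [270.66, 218.52]] [[-34.44, -0.38, 14.5], [-26.48, 5.35, 11.5]] offset 5.73
```

The ticks show a residual carriage offset of about 1.3 mm. That is the two 0.6 mm hole clearances added together, and it is inside the 1.6 mm limit but close to it. There is time to spare, so I'll grip the seated drift again, ease it about 0.8 mm towards −y, release and re-measure.

Run:
```python
from h import *
robot.move_linear(tgt(.006,0,-.0003),velocity=.12,threshold=15); rep()
robot.gripper_to(.015); rep()
robot.move_linear(tgt(.006,0,-.0010),velocity=.01,threshold=20); robot.pause(.15); s=rep()
print("moment",s["moment"])
robot.gripper_to(.060); rep()
robot.move_linear(tgt(.122),velocity=.12); robot.pause(.3); rep()
i=robot.camera_info("wrist"); im=robot.grab_frame("wrist")[:,:,::-1]; cv2.imwrite("pics/wrist10.png",im)
cv2.imwrite("pics/side10.png",robot.grab_frame("side")[:,:,::-1])
def red(im,y0,y1,x0,x1):
    s=im[y0:y1,x0:x1].astype(float); w=np.clip(s[...,2]-(s[...,0]+s[...,1])/2-25,0,None)
    ys,xs=np.mgrid[y0:y1,x0:x1]; return (w*xs).sum()/w.sum(),(w*ys).sum()/w.sum()
n=RB[:,2];P=[]
for b,h in zip(((187,199,310,326),(200,208,310,326)),(.0145,.0115)):
    o,d=ray(i,red(im,*b)); P.append(RB.T@(o+d*(((BED+n*h)-o)@n)/(d@n)-BED)*1e3)
print(np.round(P,2),"offset",P[1][1]-P[0][1])
f=lambda n,y,x:cv2.resize(cv2.imread(f"pics/{n}10.png")[y:y+100,x:x+100],None,fx=4,fy=4,interpolation=cv2.INTER_CUBIC)
cv2.imwrite("pics/c13.png",np.hstack([f("side",230,200),f("wrist",180,268)]))
```

```text
22.68 drift@bed mm [ 0.18 -0.02  6.48] F bed [-0.08  1.07 -0.37] op 59.58
23.35 drift@bed mm [ 0.   -0.21  6.06] F bed [-0.23  0.    0.22] op 21.54
23.75 drift@bed mm [ 0.01 -0.84  6.04] F bed [-0.55  2.13  1.04] op 21.83
moment [0.54283476 0.24551335 0.2597169 ]
24.51 drift@bed mm [-0.03 -1.01  5.98] F bed [-0.49 -1.29 -0.11] op 59.59
25.93 drift@bed mm [-1.700e-01 -8.000e-02  1.217e+02] F bed [0.11 0.38 0.41] op 59.55
[[-34.46  -0.38  14.5 ]
 [-26.53   0.13  11.5 ]] offset 0.5079564677316114
```

View pics/c13.png

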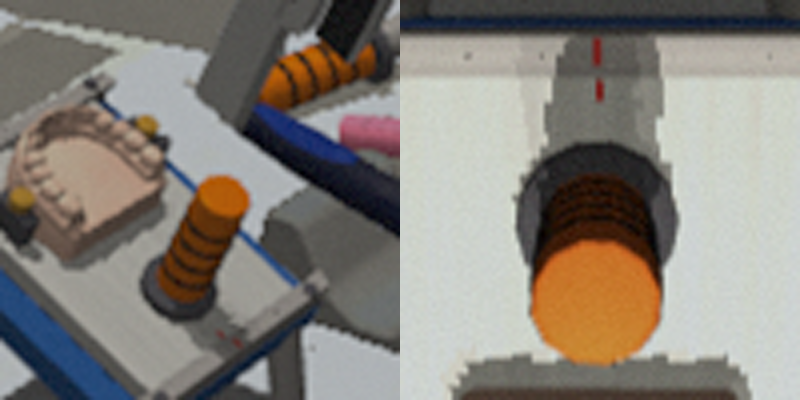

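The offset is down to about 0.5 mm, the collar sits flush and the gripper is clear of everything. I'm handing in.

Run:
```python
from h import *
robot.pause(.2); print(robot.sign_off())
```

```text
the job is handed in; nothing more can be done
None
```

The drift is seated in both holes with its collar on the carriage and released. I handed the job in at about 26 s of the 42 s allowed; no verdict was reported.

**What I did:** I took the small orange drift from the wooden stand and pushed it along the bed's axis through both holes. The tip passed into the bed hole while the carriage was still out of line, and the taper then pulled the carriage in. It started about 5.6 mm off. Sideways and pushing forces stayed under about 3 N until the collar met a hard stop.

**Last checks:**
- **Seating:** the stop came about 1 mm above my camera estimate of the carriage top. Pushing harder moved it only 0.3 mm, and the pictures show the collar flush.
- **Carriage alignment:** after the first release the red ticks showed about 1.3 mm, close to the 1.6 mm limit. I gripped the seated drift again, eased it about 0.8 mm towards −y and let go, and the ticks then read about 0.5 mm.
- **Clearance:** at the end the gripper was open and about 110 mm back, with force readings near zero.

**Not fully checked:**
- The larger orange, the yellow and the pink look-alikes were standing in the first picture and lying down by my next one. The robot had not knowingly touched anything.
- I saw nothing touch the burner, tape, pliers, bowl or wax block, but did not measure their positions at the end.

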